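# Roll a ground roller under the comparator's plunger with the hand pusher

## Robot

A 6-joint arm with a two-finger parallel gripper is mounted at the origin on a cart in front of the work surface, level with it; the furniture and walls round the work are solid. World frame = base frame: x ahead of the robot, y to its left, z up, the work surface at z = 0. Lengths are in m, angles in degrees, forces in N, time in s.
With the tool pointing down it reaches from about 0.35 to 0.875 m from the base axis. Payload 4.2 kg.
Tool frame: the origin (TCP) lies on the centre line of the jaws, within the pads' length; the fingertips stand 25 mm ahead of it and the grasp point (between the pads) lies 6 mm ahead of it (finger_overhang is the distance from the TCP to the fingertips, in m); z points along the fingers, y is the line along which they close (so a half turn about z gives the same grasp; the last joint's range is limited). The gripper opens to 87 mm and grips with 3 to 60 N. Pads are 19 mm wide; open, the fingers measure 117 mm over their backs; the gripper's body (75 mm by 190 mm) begins 51 mm behind the grasp point.
Start: joints at [83.285, 22.042, 0.453, 0, -68.411, -14.817], TCP at [0.229, 0.581, 0.248] pointing down, gripper open.
Joint ranges: [-179.83, 179.83], [-69.29, 118.12], [-61.27, 80.66], [-181.25, 117.63], [-171.15, -9.14], [-177.46, 177.46]. Speed limits (degrees/s): [159.86, 159.86, 180, 180, 180, 180].

## Interface

Orientations are given as a 3x3 rotation matrix whose columns are the frame's x, y, z axes.
In Python, from station import sense, capture, finish_job, spot_in, tip_of, finger_overhang gives the robot as it stands. The module is installed in compiled form; this text tells all that it offers.
- The arm moves only by the tool servo_tool, never from a script. Its arguments are lists of equal length, an entry for each row: "slide": the shift along the tool's x, y, z in m, a list of three; "spin": the turn about the tool's z in degrees; "grip": the closure, from 0 (fully open) to 1 (shut). A call has exactly 5 rows; each row is the pose to reach, as a shift and turn from the pose commanded when the call began, along the tool's axes at that moment; what a row does not reach only later rows make up. A row lasts 1/12 s, in which the tool goes at most 41.7 mm and 7.16 degrees, less where a joint would pass 70% of its speed; a pose out of reach is approached as far as the arm can. A call with a gripper value outside its range is refused whole. The fingers move at their own pace and stop on an object; the grip force is fixed at half the most. Time passes only in rows, so rows that repeat a pose let the fingers close, or fill a call up. It gives the time, the measured TCP pose, the force, the opening and the grip force at its end, in the units of the state.
- sense(): the state, without advancing time (a new reading comes with each control period).
- capture(name): name is "scene" or "top"; returns a dict with "pixels" (384x512x3 uint8, blue, green, red), "depth" (384x512 float32, m along the optical axis (not along the pixel's ray), 0 where there is no reading), "fx", "fy", "cx", "cy" (pixels), "R" (3x3) and "t" (3): a world point X has camera coordinates R X + t. Camera axes: x right, y down, z forward; pixel columns grow to the right and rows downward; lengths in m; the calibration is good to about 2 mm. A picture is of the moment at which its call begins.
- finish_job(): hands the job in; it is judged then, once.
Trained networks look in the newest picture that a camera, given by its name, has taken for a name from the list of things; names that differ only in an ending like _2 or _b are one class to them, and where a whole thing is asked for, a point or a joint stands for the part that bears it (a point fixed in the world has none). Each returns a list of dicts, best first, with "conf" (0 to 1); they miss things now and then, are a little off and sometimes report something else, mostly with a low value. They report only what shows in the picture. A call takes as long as a camera call. They do not tell look-alikes from the thing itself.
- spot_in(thing, camera): "point" ([x, y, z] in m, in world coordinates, good to about 4 mm: the middle of the surface that is visible of it).
- tip_of(thing, camera): "point" ([x, y, z] in m, in world coordinates, good to about 4 mm: a listed point, or the origin of a listed thing).
The state is a dict: "time_s": time; "joints": joint angles; "joint_velocities": joint speeds; "effort": joint torques, N m; "tcp_pos": TCP position; "ee_rot": TCP orientation; "wrist_force": force on the tool from outside, world axes, zero at the start; "moment": the same for the moment, N m; "gripper_width": opening from 0.0 (shut) to 1.0 (fully open); "gripper_force": force on a finger pad.
Only numpy, scipy, OpenCV 4.12 (cv2) and the standard library are available. Lean on these libraries where they do the work, as an engineer would, in place of code of your own. Each camera call takes 0.05 s, during which the arm holds its last target. There are 200 camera calls.

## Task

Pick up the wooden pusher by its flat stem and, with its foot, roll the steel roller gently along the comparator's rails until it drops into the rest under the plunger of the dial indicator; hold the pusher leaning back so that your hand stays clear of the bridge. Keep the hand itself off the roller and the comparator, do not lift the roller, and leave the measuring tools on the bench and the shaft sample alone. Then stand the pusher upright on the bench again and let go.

Things in the scene. Friction and masses are not known exactly. Their poses are not given: they have to be found in the camera images.
- comparator: Bench comparator, fixed: grey base 170 (x) x 300 (y) x 28 mm. Along its y run two steel rails (14 mm wide, centres 44 apart, tops 40 mm above the bench) between dark guide strips (inner faces 69 apart, outer 83, tops 47 high); end stops at y = +-140 mm, tops 50 high. Origin: centre of the underside, on the bench; z up, y along the rails away from the bridge: the roller must go towards -y.
- bridge: Bridge over the comparator's rails at y = -80 mm: round posts at x = +-68 mm carry a grey crossbar 164 mm long (x), 60 mm wide (y = -110 to -50 mm), 114 to 142 mm above the bench. A dial indicator 57 mm across stands on its middle, top 225 mm high. Origin and axes are those of the comparator.
- rest (a point): The rest: middle of the 16 mm gap in both rails under the plunger, at rail-top height (40 mm); axes as the comparator's. A roller pushed gently in drops 1.5 mm and lies on the gap's edges, axis straight above this point. About 10 mm short of it the plunger begins to lift and may hold the roller back: push on until it drops. Pushed well beyond, it can climb out on the far side.
- plunger (a joint): Lift of the indicator's spring plunger, m: 0 when free, at most 0.008; about 0.002 when the roller lies in the rest, up to about 0.004 as it rolls in. The spring presses down with about 0.75 N, plus 0.15 N per mm of lift.
- plunger_tip (a point): Lowest point of the plunger's 8 mm ball tip, 80 mm above the bench when free.
- roller: Ground steel roller lying across the rails on the +y side of the bridge: 44 mm diameter, 64 mm long, plus a 22 mm journal 13 mm long at each end; about 0.55 kg. Origin at its middle on its axis, 62 mm above the bench on the rails; x is the roller's axis, y and z turn as it rolls. It rolls freely and runs on a little if the pusher stops.
- pusher: Hand pusher, 120 mm tall, about 0.16 kg, upright on the bench: white foot 58 (x) x 30 (y) x 22 (z) mm and a flat pale wooden stem 42 mm wide (x), 14 mm thick (y), up to its rounded top. Grip the stem across its thickness from above. Same front and back. Origin: centre of the foot's underside, z up. The foot's lower long edges (y = +-15 mm) can do the pushing.
- pusher_foot (a point): Centre of the pusher's foot, 11 mm above its underside.
- shaft_sample: Bystander: turned steel shaft sample standing on end, 28 mm diameter, 71 mm high; origin at the centre of its underside. It and the pusher may stand on either side of the comparator.
- micrometer: Bystander: micrometer lying on the bench in front of the comparator, 49 x 129 x 18 mm; origin at the centre of its underside.
- caliper: Bystander: caliper lying on the bench in front of the comparator, 72 x 228 x 13 mm; origin at the centre of its underside.
Mind the look-alikes: they are no part of the job. What is shaped like the roller but pink is not meant.

How it is judged:
By the outcome, as a careful person would: the job done as asked, in the order asked, and still so for the second after the job is handed in, with the robot touching nothing.
It also fails if it takes over 72 s, if anything falls off the work surface, if the arm or the gripper's body presses on something with over 40 N, if the wrist force passes 120 N, or if a joint passes its speed limit or range.

## Working session

There is one attempt and no reset: what is moved stays moved. The work goes in short steps, Python scripts to look and compute and a tool call to move; the robot and the scene stay as the last step left them, time stands still between calls to the robot, and variables do not carry over. Pictures are saved under pics/ and viewed, at most 11 in all, crops included, and the job is handed in when it is done.

Besides the shell and the picture viewer there is one more tool, called after "Request:" as name(argument=value, ...), one argument or row to a line, values as JSON. servo_tool: Moves the arm, as the interface text tells. Its arguments: {"type":"object","properties":{"slide":{"type":"array"},"spin":{"type":"array"},"grip":{"type":"array"}},"required":["slide","spin","grip"]}

```bash
mkdir -p pics; python3 - <<'E'
from station import *
import cv2,numpy as np
s=sense();print(s['time_s'],s['tcp_pos'],np.round(s['ee_rot'],3).tolist(),finger_overhang)
for c in ("scene","top"):
    d=capture(c);cv2.imwrite(f"pics/{c}0.png",d['pixels']);np.savez(f"{c}0.npz",**d)
    for n in ("comparator","roller","pusher","pusher_foot","rest","plunger_tip","shaft_sample","micrometer","caliper"):
        print(c,n,[(np.round(r['point'],3).tolist(),round(r['conf'],2)) for r in tip_of(n,c)[:3]])
E
```

```text
0.0 [0.22913278 0.58088645 0.24648419] [[0.93, -0.367, -0.001], [-0.367, -0.93, -0.002], [0.0, 0.002, -1.0]] 0.025
scene comparator [([0.554, 0.046, -0.001], 0.59)]
scene roller [([0.542, 0.123, 0.064], 0.78), ([0.565, -0.203, 0.025], 0.69), ([0.551, 0.043, -0.001], 0.68)]
scene pusher [([0.523, 0.304, 0.001], 0.79)]
scene pusher_foot [([0.525, 0.303, 0.014], 0.92)]
scene rest [([0.565, -0.037, 0.036], 0.72)]
scene plunger_tip []
scene shaft_sample [([0.428, -0.235, 0.001], 0.7)]
scene micrometer [([0.383, 0.158, 0.002], 0.66)]
scene caliper [([0.379, -0.051, 0.004], 0.93)]
top comparator [([0.552, 0.043, -0.002], 0.72)]
top roller [([0.54, 0.119, 0.06], 0.63), ([0.569, -0.202, 0.026], 0.62), ([0.521, 0.306, 0.008], 0.16)]
top pusher [([0.527, 0.305, -0.003], 0.81)]
top pusher_foot [([0.527, 0.307, 0.012], 0.7)]
top rest [([0.568, -0.035, 0.04], 0.55)]
top plunger_tip []
top shaft_sample [([0.427, -0.234, -0.004], 0.66)]
top micrometer [([0.38, 0.148, 0.002], 0.84)]
top caliper [([0.378, -0.053, 0.0], 0.96)]
```

View pics/scene0.png

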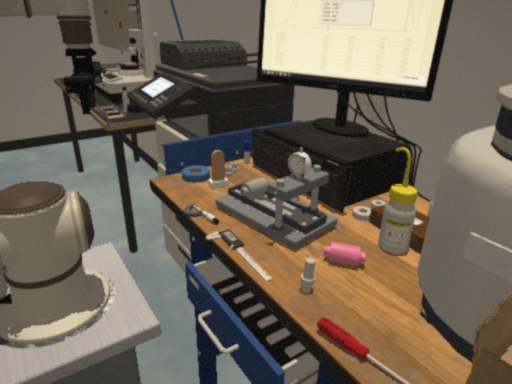

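View pics/top0.png

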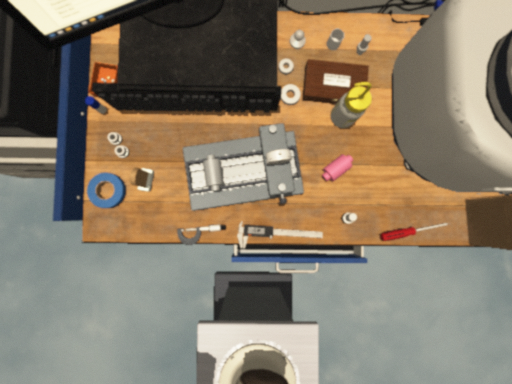

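Scene picture: pusher at (217,168), roller on the rails at (258,187), bridge at (300,190). The top picture shows the pusher at (144,178) and the roller at (210,172).

There are two roller candidates: steel-grey on the rails (top 210,172) and pink on the bench (top 338,167). The grey one on the comparator fits the description. I'll confirm it in a crop and refine the poses from depth.

```bash
cat > h.py <<'E'
import numpy as np,cv2
def cloud(d):
    D=d['depth'];v,u=np.indices(D.shape)
    P=np.stack([(u-d['cx'])/d['fx']*D,(v-d['cy'])/d['fy']*D,D],-1)
    W=(P-d['t'])@d['R'];W[D==0]=np.nan
    return W
def sel(W,lo,hi):
    P=W.reshape(-1,3);return P[np.all((P>lo)&(P<hi),1)]
def rect(P):
    (c,s,a)=cv2.minAreaRect(P[:,:2].astype(np.float32)*1000);return np.round(c,1),np.round(s,1),round(a,1),len(P)
E
python3 - <<'E'
from h import *
for c in ("top","scene"):
    d=np.load(c+"0.npz");W=cloud(d);print(c,d['fx'],np.round(-d['R'].T@d['t'],3))
    print('bench z',np.nanmedian(sel(W,[.3,.2,-.03],[.5,.3,.03])[:,2]))
    for nm,lo,hi in (("base",[.4,-.15,.02],[.7,.25,.035]),("allcomp",[.4,-.15,.02],[.7,.25,.3]),("bar",[.4,-.12,.13],[.7,.08,.15]),("roller",[.45,.06,.055],[.64,.2,.1]),("pusher",[.45,.25,.012],[.6,.36,.2]),("foot",[.45,.25,.012],[.6,.36,.03]),("stem",[.45,.25,.03],[.6,.36,.2]),("stemtop",[.45,.25,.1],[.6,.36,.2])):
        P=sel(W,lo,hi);
        if len(P)>4:print(nm,*rect(P),np.round(P.mean(0),3),P[:,2].max().round(3))
a=cv2.imread('pics/top0.png')[100:235,90:310];b=cv2.imread('pics/scene0.png')[140:250,180:380]
a=cv2.resize(a,(590,362),interpolation=2);b=cv2.resize(b,(400,220),interpolation=2)
o=np.zeros((590,590,3),np.uint8);o[:362]=a;o[365:585,:400]=b;cv2.imwrite('pics/crop1.png',o)
E
```

```text
top 352.0362542934285 [0.435 0.034 0.95 ]
bench z 0.0009600015540822939
base [527.7  42. ] [223.3 300.1] 9.6 3728 [0.545 0.069 0.029] 0.035
allcomp [527.7  42. ] [223.3 300.1] 9.6 7530 [0.55  0.046 0.067] 0.225
bar [556.2 -34. ] [186.  60.] 9.5 1444 [ 0.561 -0.032  0.143] 0.15
roller [540.9 121.9] [90.8 43.4] 9.3 542 [0.54  0.121 0.079] 0.088
pusher [543.9 322.8] [ 74.1 111.8] 89.9 441 [0.524 0.301 0.065] 0.124
foot [543.9 322.8] [ 74.1 111.8] 89.9 160 [0.524 0.303 0.022] 0.029
stem [556.3 319.6] [108.4  32.8] 27.1 281 [0.524 0.3   0.089] 0.124
stemtop [525.3 303.8] [15.  40.9] 78.7 133 [0.524 0.302 0.114] 0.124
scene 382.54592675234636 [-0.007 -0.679  0.513]
bench z 0.0014314722184453213
base [547.8  46.1] [172.3 303. ] 9.9 1897 [0.518 0.006 0.029] 0.035
allcomp [543.5  42.6] [189.9 300.7] 7.0 5541 [ 0.536 -0.004  0.075] 0.223
bar [550.  -34.9] [183.3  61.5] 9.6 855 [ 0.545 -0.046  0.141] 0.15
roller [535.2 114.9] [39.5 89.6] 88.1 358 [0.528 0.111 0.073] 0.087
pusher [542.8 322.6] [112.9  74.7] 0.0 495 [0.519 0.301 0.061] 0.123
foot [542.8 322.6] [112.9  74.7] 0.0 133 [0.52  0.303 0.021] 0.03
stem [520.1 304. ] [20.3 43.4] 79.3 362 [0.518 0.3   0.076] 0.123
stemtop [520.4 305.1] [17.8 40.9] 79.9 86 [0.518 0.301 0.111] 0.123
```

View pics/crop1.png

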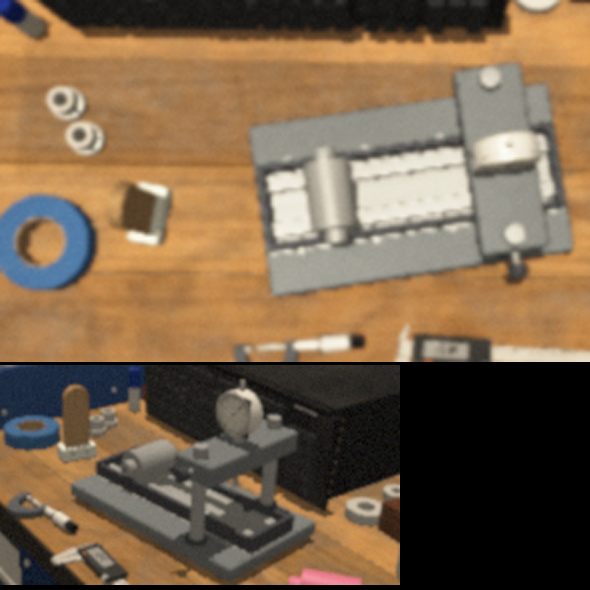

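The crop confirms it: the grey steel roller lies on the rails at crop (328,195), with the pusher beside the blue tape at (145,212). The pink one is off the comparator, so it isn't the one meant.

Measured poses:

| Thing | Position (m) | Yaw |
|---|---|---|
| Comparator | about (0.553, 0.044) | 9.6° |
| Roller | comparator y ≈ +79 mm | – |
| Pusher | (0.524, 0.304) | -10.5° |

I'll move above the pusher now.

Request:
servo_tool(
  slide=[
    [0.038,0.015,0],
    [0.075,0.03,0],
    [0.113,0.045,0],
    [0.15,0.06,0],
    [0.188,0.0745,0],
  ],
  spin=[0,0,0,0,0],
  grip=[0,0,0,0,0],
)

```text
time_s: 1.42
tcp_pos: [0.3778, 0.4417, 0.2478]
ee_rot: [[0.931, -0.366, 0.0], [-0.366, -0.931, 0.0], [0.0, -0.0, -1.0]]
wrist_force: [0.3, 0.0, 0.2]
gripper_width: 1.001
gripper_force: 0.0
```

Request:
servo_tool(
  slide=[
    [0.038,0.015,0],
    [0.075,0.03,0],
    [0.113,0.045,0],
    [0.15,0.06,0],
    [0.188,0.0745,0],
  ],
  spin=[-2,-4,-6,-8,-11],
  grip=[0,0,0,0,0],
)

```text
time_s: 1.83
tcp_pos: [0.5255, 0.3032, 0.2479]
ee_rot: [[0.984, -0.181, 0.0], [-0.181, -0.984, 0.0], [0.0, -0.0, -1.0]]
wrist_force: [0.5, 0.7, -0.2]
gripper_width: 0.998
gripper_force: 0.0
```

Request:
servo_tool(
  slide=[
    [0,0,0],
    [0,0,0.01],
    [0,0,0.02],
    [0,0,0.03],
    [0,0,0.03],
  ],
  spin=[0,0,0,0,0],
  grip=[0,0,0,0,0],
)

```text
time_s: 2.25
tcp_pos: [0.5222, 0.3047, 0.2141]
ee_rot: [[0.983, -0.182, -0.005], [-0.182, -0.983, -0.004], [-0.004, 0.004, -1.0]]
wrist_force: [-0.4, -0.0, -0.1]
gripper_width: 0.999
gripper_force: 0.0
```

```bash
python3 - <<'E'
from station import *
from h import *
s=sense();R=s['ee_rot'];print(s['time_s'],s['tcp_pos'],s['joints'],np.degrees(np.arctan2(R[1][0],R[0][0])))
d=capture("scene");W=cloud(d);P=sel(W,[.46,.25,.07],[.6,.36,.125]);print(rect(P),P.mean(0))
for c in("scene",):print([(r['point'],r['conf']) for r in tip_of("pusher",c)[:1]])
d0=np.load('top0.npz');W0=cloud(d0);Q=sel(W0,[.46,.25,.1],[.6,.36,.13])
for nm,P in(("top",Q),("sc",sel(cloud(np.load('scene0.npz')),[.46,.25,.07],[.6,.36,.13]))):
  x=P[:,:2]-P[:,:2].mean(0);w,v=np.linalg.eigh(x.T@x);print(nm,np.degrees(np.arctan(v[1,1]/v[0,1])),P[:,:2].mean(0))
# dial
P=sel(W0,[.5,-.1,.16],[.62,.05,.24]);a=np.radians(9.6);Y=(P[:,:2]-[.553,.044])@[-np.sin(a),np.cos(a)];print('dial y',np.percentile(Y,[1,10,50,90,99]))
E
```

```text
2.25 [0.52218213 0.30473863 0.21408559] [ 45.55922294  21.64763828  -5.11286776  -0.07828771 -63.59022474
  34.01571364] -10.460657572069273
(array([519. , 302.9]), array([17.8, 40.2]), 80.0, 204) [0.51828639 0.30009685 0.09607905]
[([0.5256, 0.3025, 0.0011], 0.67)]
top -10.098739568121575 [0.52441272 0.30227159]
sc -11.525926345331232 [0.5182542 0.300102 ]
dial y [-0.10315884 -0.09690029 -0.07511472 -0.05509672 -0.05050266]
```

Request:
servo_tool(
  slide=[
    [-0.001,0,0.025],
    [-0.002,0,0.05],
    [-0.002,0,0.075],
    [-0.002,0,0.1],
    [-0.002,0,0.12],
  ],
  spin=[0,0,0,0,0],
  grip=[0,0,0,0,0],
)

```text
time_s: 2.77
tcp_pos: [0.5218, 0.3058, 0.0964]
ee_rot: [[0.983, -0.181, -0.0], [-0.181, -0.983, -0.0], [-0.0, 0.0, -1.0]]
wrist_force: [0.5, -0.1, 0.2]
gripper_width: 0.996
gripper_force: 0.0
```

Request:
servo_tool(
  slide=[
    [0,0,0],
    [0,0,0],
    [0,0,0],
    [0,0,0],
    [0,0,0],
  ],
  spin=[0,0,0,0,0],
  grip=[0,0.5,1,1,1],
)

```text
time_s: 3.18
tcp_pos: [0.5232, 0.306, 0.0994]
ee_rot: [[0.983, -0.182, 0.003], [-0.182, -0.983, 0.002], [0.002, -0.003, -1.0]]
wrist_force: [-0.1, 0.0, -0.7]
gripper_width: 0.781
gripper_force: 0.0
```

Request:
servo_tool(
  slide=[
    [0,0,0],
    [0,0,0],
    [0,0,0],
    [0,0,0],
    [0,0,0],
  ],
  spin=[0,0,0,0,0],
  grip=[1,1,1,1,1],
)

```text
time_s: 3.6
tcp_pos: [0.5225, 0.3051, 0.0976]
ee_rot: [[0.983, -0.183, 0.0], [-0.183, -0.983, 0.0], [0.0, -0.0, -1.0]]
wrist_force: [-0.3, -0.5, 1.1]
gripper_width: 0.403
gripper_force: 0.0
```

Request:
servo_tool(
  slide=[
    [0,0,0],
    [0,0,0],
    [0,0,0],
    [0,0,0],
    [0,0,0],
  ],
  spin=[0,0,0,0,0],
  grip=[1,1,1,1,1],
)

```text
time_s: 4.02
tcp_pos: [0.5224, 0.305, 0.0974]
ee_rot: [[0.983, -0.183, -0.0], [-0.183, -0.983, -0.0], [-0.0, 0.0, -1.0]]
wrist_force: [-0.6, -0.3, -0.6]
gripper_width: 0.155
gripper_force: 30.0
```

Request:
servo_tool(
  slide=[
    [0,0,0],
    [0,0,0],
    [0,0,0],
    [0,0,0],
    [0,0,0],
  ],
  spin=[0,0,0,0,0],
  grip=[1,1,1,1,1],
)

```text
time_s: 4.43
tcp_pos: [0.5224, 0.305, 0.0974]
ee_rot: [[0.983, -0.183, -0.0], [-0.183, -0.983, -0.0], [-0.0, 0.0, -1.0]]
wrist_force: [0.5, -1.3, -0.5]
gripper_width: 0.158
gripper_force: 30.0
```

Request:
servo_tool(
  slide=[
    [0,0,-0.002],
    [0,0,-0.005],
    [0,0,-0.01],
    [0,0,-0.02],
    [0,0,-0.03],
  ],
  spin=[0,0,0,0,0],
  grip=[1,1,1,1,1],
)

```text
time_s: 4.85
tcp_pos: [0.5225, 0.3052, 0.1284]
ee_rot: [[0.983, -0.183, -0.0], [-0.183, -0.983, -0.0], [0.0, 0.0, -1.0]]
wrist_force: [0.3, 0.8, -1.8]
gripper_width: 0.157
gripper_force: 30.0
```

```bash
python3 - <<'E'
from station import *
from h import *
s=sense();print(s['tcp_pos'],s['gripper_width'],s['gripper_force'],s['wrist_force'])
d=capture("scene");cv2.imwrite('pics/s2.png',cv2.resize(d['pixels'][60:220,130:340],(788,600),interpolation=2))
print([(r['point'],r['conf']) for r in tip_of("pusher","scene")[:1]])
E
```

```text
[0.52248163 0.30516125 0.12843703] 0.15657884416781365 29.996427989099175 [ 0.28921296  0.82966142 -1.75158901]
[([0.5239, 0.3009, 0.0311], 0.94)]
```

View pics/s2.png

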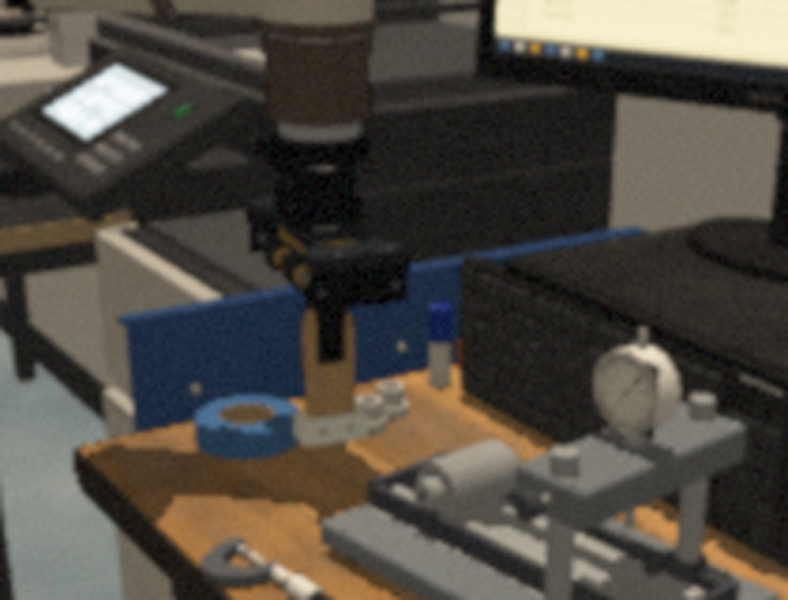

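The pusher is held upright, with its foot at crop (325,430). The gripper is long across the stem and narrow along its width.

The dial lies across the rails, so the lean is needed. The tool can't tilt, so I'll nudge the foot's end against the fixed base's end face to pivot the pusher in the grip, then turn the hand round.

Request:
servo_tool(
  slide=[
    [0.002,0.013,0],
    [0.004,0.026,0],
    [0.006,0.04,0],
    [0.008,0.053,0],
    [0.01,0.067,0],
  ],
  spin=[-5.5,-11,-16.5,-22,-27.5],
  grip=[1,1,1,1,1],
)

```text
time_s: 5.37
tcp_pos: [0.52, 0.237, 0.1278]
ee_rot: [[0.955, 0.297, 0.0], [0.297, -0.955, 0.0], [0.001, -0.0, -1.0]]
wrist_force: [0.3, 0.2, -1.6]
gripper_width: 0.16
gripper_force: 30.0
```

Request:
servo_tool(
  slide=[
    [0,0,0],
    [0,0,0],
    [0,0,0],
    [0,0,0],
    [0,0,0],
  ],
  spin=[-5.5,-11,-16.5,-22,-27.5],
  grip=[1,1,1,1,1],
)

```text
time_s: 5.78
tcp_pos: [0.5201, 0.2374, 0.1278]
ee_rot: [[0.71, 0.704, 0.0], [0.704, -0.71, 0.0], [0.0, -0.0, -1.0]]
wrist_force: [-0.4, -0.6, -2.0]
gripper_width: 0.157
gripper_force: 30.0
```

Request:
servo_tool(
  slide=[
    [0,0,0],
    [0,0,0],
    [0,0,0],
    [0,0,0],
    [0,0,0],
  ],
  spin=[-5.5,-11,-16.5,-22,-27.5],
  grip=[1,1,1,1,1],
)

```text
time_s: 6.2
tcp_pos: [0.52, 0.2375, 0.1278]
ee_rot: [[0.305, 0.952, 0.0], [0.952, -0.305, 0.0], [0.0, 0.0, -1.0]]
wrist_force: [-0.6, -0.3, -1.7]
gripper_width: 0.156
gripper_force: 30.0
```

Request:
servo_tool(
  slide=[
    [0,0,0],
    [0,0,0],
    [0,0,0],
    [0,0,0],
    [0,0,0],
  ],
  spin=[-5.5,-11,-16.5,-22,-27.5],
  grip=[1,1,1,1,1],
)

```text
time_s: 6.62
tcp_pos: [0.52, 0.2375, 0.1278]
ee_rot: [[-0.169, 0.986, 0.0], [0.986, 0.169, 0.0], [0.0, 0.0, -1.0]]
wrist_force: [-0.9, -0.3, -1.3]
gripper_width: 0.158
gripper_force: 30.0
```

Request:
servo_tool(
  slide=[
    [0,0,0.005],
    [0,0,0.01],
    [0,0,0.015],
    [0,0,0.02],
    [0,0,0.02],
  ],
  spin=[0,0,0,0,0],
  grip=[1,1,1,1,1],
)

```text
time_s: 7.03
tcp_pos: [0.5192, 0.2369, 0.1059]
ee_rot: [[-0.163, 0.987, -0.003], [0.987, 0.163, -0.002], [-0.001, -0.003, -1.0]]
wrist_force: [0.7, 0.4, -2.3]
gripper_width: 0.158
gripper_force: 30.0
```

```bash
cat > look.py <<'E'
from station import *
from h import *
a=np.radians(9.6);A=np.array([[np.cos(a),np.sin(a)],[-np.sin(a),np.cos(a)]])
def cf(p): p=np.array(p);return np.round(np.r_[A@(p[:2]-[.553,.044]),p[2]]*1000,1)
def state():
    s=sense();R=np.array(s['ee_rot']);print('t',round(s['time_s'],2),'tcp comp',cf(s['tcp_pos']),'yaw',np.degrees(np.arctan2(R[1,0],R[0,0])).round(2),'F',np.round(s['wrist_force'],1),'J1,6',s['joints'][[0,5]].round(1),'w',round(s['gripper_width'],3))
def nets(c,*ns):
    for n in ns:
        for r in tip_of(n,c)[:2]:print(c,n,cf(r['point']),round(r['conf'],2))
E
python3 - <<'E'
from look import *
state()
for c in("scene","top"):
    d=capture(c);nets(c,"pusher","roller","pusher_foot")
E
```

```text
t 7.03 tcp comp [ -1.1 195.8 105.9] yaw 99.4 F [ 0.7  0.4 -2.3] J1,6 [ 40.8 148.6] w 0.158
scene pusher [ -2.4 198.5   8.3] 0.86
scene pusher [-171.9 -253.2    1.5] 0.38
scene roller [ -32.5 -245.7   26.2] 0.96
scene roller [ 3.2 78.2 61.2] 0.59
scene pusher_foot [ -1.8 200.4  22.6] 0.6
top pusher [  6.8 200.8   7.2] 0.54
top roller [ 2.8 78.2 62.6] 0.6
top roller [-187.6  -67.9    1.7] 0.44
top pusher_foot [  0.7 203.9  19. ] 0.58
```

Request:
servo_tool(
  slide=[
    [-0.005,0,0],
    [-0.01,0,0],
    [-0.014,0,0],
    [-0.018,0,0],
    [-0.02,0,0],
  ],
  spin=[0,0,0,0,0],
  grip=[1,1,1,1,1],
)

```text
time_s: 7.85
tcp_pos: [0.5233, 0.2183, 0.1077]
ee_rot: [[-0.163, 0.987, 0.0], [0.987, 0.163, 0.003], [0.003, 0.001, -1.0]]
wrist_force: [-5.1, 8.1, -0.6]
gripper_width: 0.155
gripper_force: 30.0
```

Request:
servo_tool(
  slide=[
    [-0.001,0,0],
    [-0.002,0,0],
    [-0.004,0,0],
    [-0.005,0,0],
    [-0.006,0,0],
  ],
  spin=[0,0,0,0,0],
  grip=[1,1,1,1,1],
)

```text
time_s: 8.27
tcp_pos: [0.524, 0.2143, 0.1085]
ee_rot: [[-0.164, 0.986, 0.001], [0.986, 0.164, 0.005], [0.005, 0.002, -1.0]]
wrist_force: [-6.9, 9.4, 4.0]
gripper_width: 0.16
gripper_force: 30.0
```

Request:
servo_tool(
  slide=[
    [-0.001,0,0],
    [-0.002,0,0],
    [-0.003,0,0],
    [-0.004,0,0],
    [-0.005,0,0],
  ],
  spin=[0,0,0,0,0],
  grip=[1,1,1,1,1],
)

```text
time_s: 8.68
tcp_pos: [0.5251, 0.2096, 0.109]
ee_rot: [[-0.164, 0.986, 0.002], [0.986, 0.164, 0.005], [0.005, 0.003, -1.0]]
wrist_force: [-5.9, 9.3, 5.8]
gripper_width: 0.159
gripper_force: 30.0
```

Request:
servo_tool(
  slide=[
    [-0.002,0,0],
    [-0.003,0,0],
    [-0.004,0,0],
    [-0.006,0,0],
    [-0.007,0,0],
  ],
  spin=[0,0,0,0,0],
  grip=[1,1,1,1,1],
)

```text
time_s: 9.1
tcp_pos: [0.5266, 0.2027, 0.1094]
ee_rot: [[-0.164, 0.986, 0.003], [0.986, 0.164, 0.006], [0.005, 0.004, -1.0]]
wrist_force: [-7.3, 9.2, 6.3]
gripper_width: 0.163
gripper_force: 30.0
```

```bash
python3 - <<'E'
from look import *
state()
d=capture("scene");cv2.imwrite('pics/s3.png',cv2.resize(d['pixels'][110:230,170:330],(800,600),interpolation=2));nets("scene","pusher","pusher_foot")
E
```

```text
t 9.1 tcp comp [  0.4 160.9 109.4] yaw 99.46 F [-7.3  9.2  6.3] J1,6 [ 37.4 152.2] w 0.163
scene pusher [  1.9 182.5  14.7] 0.77
scene pusher_foot [ -0.3 181.6  32.2] 0.7
```

View pics/s3.png

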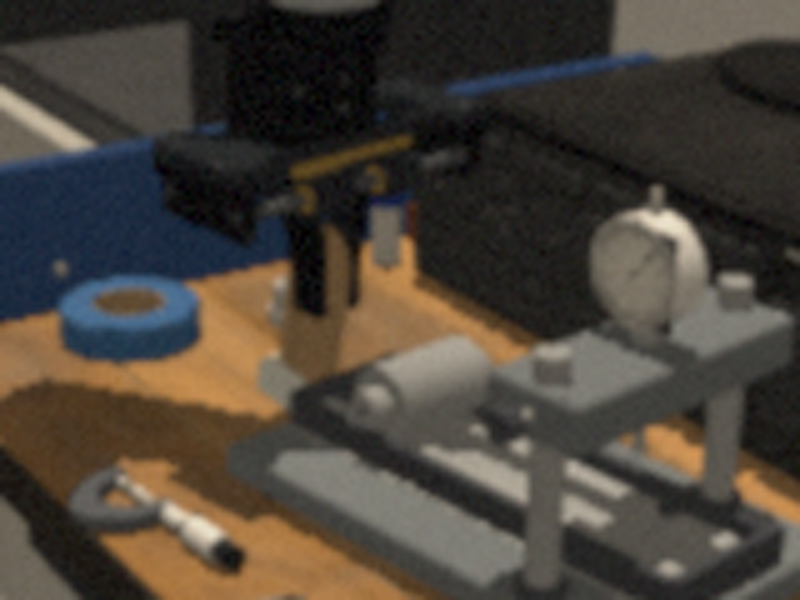

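The pusher pivoted in the grip. The hand sits at comparator y = 161 and the foot centre at 182, which is about a 15° lean, with the foot against the base end at crop (290,370). Next I back off, rise, and turn 180° so that it leans back.

Request:
servo_tool(
  slide=[
    [0.005,0,0],
    [0.015,0,0],
    [0.025,0,0],
    [0.035,0,0],
    [0.045,0,0],
  ],
  spin=[0,0,0,0,0],
  grip=[1,1,1,1,1],
)

```text
time_s: 9.67
tcp_pos: [0.5187, 0.2452, 0.1072]
ee_rot: [[-0.165, 0.986, -0.0], [0.986, 0.165, -0.001], [-0.001, -0.001, -1.0]]
wrist_force: [-0.2, 0.2, -2.1]
gripper_width: 0.16
gripper_force: 30.0
```

Request:
servo_tool(
  slide=[
    [0,0,-0.01],
    [0,0,-0.02],
    [0,0,-0.035],
    [0,0,-0.05],
    [0,0,-0.06],
  ],
  spin=[0,0,0,0,0],
  grip=[1,1,1,1,1],
)

```text
time_s: 10.08
tcp_pos: [0.5197, 0.2445, 0.1702]
ee_rot: [[-0.165, 0.986, 0.003], [0.986, 0.165, 0.002], [0.001, 0.003, -1.0]]
wrist_force: [-0.0, 0.1, -1.2]
gripper_width: 0.158
gripper_force: 30.0
```

Request:
servo_tool(
  slide=[
    [0,0,0],
    [0,0,0],
    [0,0,0],
    [0,0,0],
    [0,0,0],
  ],
  spin=[6,12,18,24,30],
  grip=[1,1,1,1,1],
)

```text
time_s: 10.5
tcp_pos: [0.519, 0.2441, 0.1684]
ee_rot: [[0.356, 0.934, 0.001], [0.934, -0.356, 0.0], [0.001, 0.0, -1.0]]
wrist_force: [0.7, -0.3, -1.4]
gripper_width: 0.159
gripper_force: 30.0
```

Request:
servo_tool(
  slide=[
    [0,0,0],
    [0,0,0],
    [0,0,0],
    [0,0,0],
    [0,0,0],
  ],
  spin=[6,12,18,24,30],
  grip=[1,1,1,1,1],
)

```text
time_s: 10.92
tcp_pos: [0.519, 0.2441, 0.1683]
ee_rot: [[0.776, 0.631, 0.0], [0.631, -0.776, 0.0], [0.001, 0.0, -1.0]]
wrist_force: [0.5, 0.1, -1.3]
gripper_width: 0.161
gripper_force: 30.0
```

Request:
servo_tool(
  slide=[
    [0,0,0],
    [0,0,0],
    [0,0,0],
    [0,0,0],
    [0,0,0],
  ],
  spin=[6,12,18,24,30],
  grip=[1,1,1,1,1],
)

```text
time_s: 11.33
tcp_pos: [0.519, 0.244, 0.1683]
ee_rot: [[0.987, 0.159, 0.0], [0.159, -0.987, 0.0], [0.0, -0.0, -1.0]]
wrist_force: [-0.5, -0.1, -1.9]
gripper_width: 0.161
gripper_force: 30.0
```

Request:
servo_tool(
  slide=[
    [0,0,0],
    [0,0,0],
    [0,0,0],
    [0,0,0],
    [0,0,0],
  ],
  spin=[6,12,18,24,30],
  grip=[1,1,1,1,1],
)

```text
time_s: 11.75
tcp_pos: [0.519, 0.2441, 0.1683]
ee_rot: [[0.934, -0.356, 0.0], [-0.356, -0.934, 0.0], [0.0, -0.001, -1.0]]
wrist_force: [-0.2, -0.2, -1.7]
gripper_width: 0.162
gripper_force: 30.0
```

Request:
servo_tool(
  slide=[
    [0,0,0],
    [0,0,0],
    [0,0,0],
    [0,0,0],
    [0,0,0],
  ],
  spin=[6,12,18,24,30],
  grip=[1,1,1,1,1],
)

```text
time_s: 12.17
tcp_pos: [0.519, 0.2441, 0.1683]
ee_rot: [[0.631, -0.776, 0.0], [-0.776, -0.631, 0.0], [-0.0, -0.001, -1.0]]
wrist_force: [0.6, 0.7, -1.0]
gripper_width: 0.159
gripper_force: 30.0
```

Request:
servo_tool(
  slide=[
    [0,0,0],
    [0,0,0],
    [0,0,0],
    [0,0,0],
    [0,0,0],
  ],
  spin=[6,12,18,24,30],
  grip=[1,1,1,1,1],
)

```text
time_s: 12.58
tcp_pos: [0.519, 0.2441, 0.1683]
ee_rot: [[0.159, -0.987, 0.001], [-0.987, -0.159, 0.001], [-0.0, -0.001, -1.0]]
wrist_force: [0.4, -0.2, -1.5]
gripper_width: 0.159
gripper_force: 30.0
```

```bash
python3 - <<'E'
from look import *
state()
for c in("scene","top"):
    d=capture(c);nets(c,"pusher","roller","pusher_foot")
    if c=="scene":
        cv2.imwrite('pics/s4.png',cv2.resize(d['pixels'][100:240,160:350],(800,590),interpolation=2))
    W=cloud(d).reshape(-1,3);C=np.c_[(W[:,:2]-[.553,.044])@A.T,W[:,2]]*1000
    pix=d['pixels'].reshape(-1,3).astype(int)
    m=(abs(C[:,0])<25)&(C[:,1]>125)&(C[:,1]<230)&(C[:,2]>55)&(C[:,2]<125)&(pix.sum(1)>150)
    Q=C[m]; print(len(Q))
    for z in range(55,125,10):
        q=Q[(Q[:,2]>=z)&(Q[:,2]<z+10)]
        if len(q)>3:print(z,len(q),np.percentile(q[:,1],[5,50,95]).round(),np.percentile(q[:,0],[5,95]).round())
E
```

```text
t 12.58 tcp comp [-1.000e-01  2.030e+02  1.683e+02] yaw -80.86 F [ 0.4 -0.2 -1.5] J1,6 [ 41.4 -32.2] w 0.159
scene pusher [ -0.8 181.5  74.8] 0.59
scene roller [ 2.5 78.9 59.5] 0.92
scene roller [ -30.1 -248.1   21.8] 0.62
scene pusher_foot [-1.000e-01  1.854e+02  8.720e+01] 0.76
256
75 43 [156. 176. 209.] [-19.   5.]
85 65 [156. 172. 210.] [-19.   3.]
95 68 [158. 170. 202.] [-19.   6.]
105 37 [168. 180. 206.] [-12.   1.]
115 40 [169. 183. 211.] [-11.  -1.]
top pusher [  4.2 181.7  71.9] 0.51
top roller [ -25.1 -243.5   24.6] 0.9
top roller [ 1.9 77.6 61.9] 0.71
top pusher_foot [  0.9 187.5  81.6] 0.64
top pusher_foot [-3.  -1.  -3.6] 0.17
169
75 10 [155. 156. 188.] [-14.  12.]
85 34 [155. 158. 191.] [-14.  13.]
95 98 [158. 166. 188.] [-13.  14.]
105 14 [167. 168. 182.] [-6.  3.]
115 13 [169. 170. 183.] [-6.  6.]
```

View pics/s4.png

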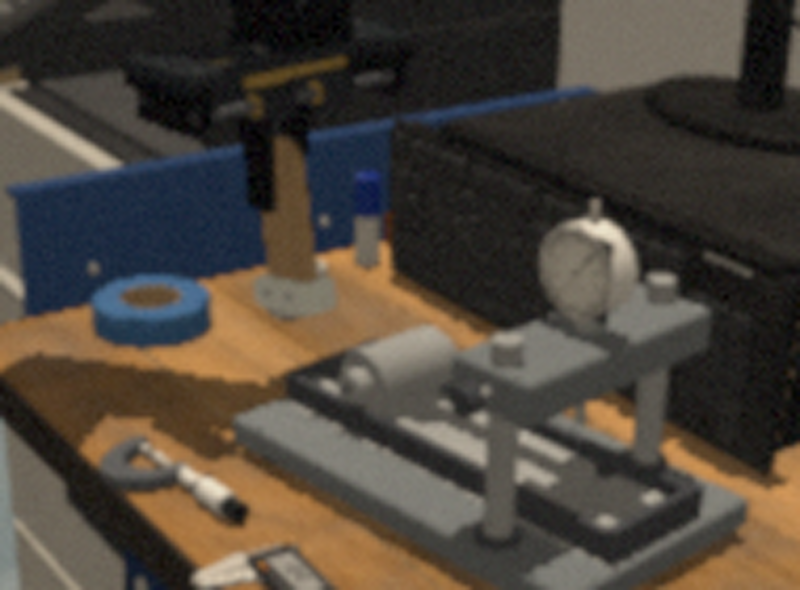

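The pusher now leans back about 12–14°. Its foot front is about 50 mm ahead of the hand and the front edge is 89 mm below the TCP, with the foot at crop (293,292). I'll lower it and approach behind the roller.

Request:
servo_tool(
  slide=[
    [0.004,0,0.003],
    [0.008,0,0.006],
    [0.012,0,0.009],
    [0.016,0,0.012],
    [0.02,0,0.0155],
  ],
  spin=[-0.1,-0.2,-0.3,-0.4,-0.5],
  grip=[1,1,1,1,1],
)

```text
time_s: 13.4
tcp_pos: [0.5222, 0.224, 0.1516]
ee_rot: [[0.173, -0.985, -0.0], [-0.985, -0.173, -0.0], [0.0, 0.0, -1.0]]
wrist_force: [0.8, 0.2, -1.2]
gripper_width: 0.157
gripper_force: 30.0
```

Request:
servo_tool(
  slide=[
    [0.006,0,0],
    [0.012,0,0],
    [0.017,0,0],
    [0.02,0,0],
    [0.022,0,0],
  ],
  spin=[0,0,0,0,0],
  grip=[1,1,1,1,1],
)

```text
time_s: 13.82
tcp_pos: [0.5262, 0.2024, 0.1523]
ee_rot: [[0.173, -0.985, 0.0], [-0.985, -0.173, 0.0], [-0.0, -0.0, -1.0]]
wrist_force: [0.1, -0.5, -2.5]
gripper_width: 0.162
gripper_force: 30.0
```

```bash
python3 - <<'E'
from look import *
state()
for c in("scene","top"):
    d=capture(c);nets(c,"pusher","roller")
    if c=="scene":cv2.imwrite('pics/s5.png',cv2.resize(d['pixels'][120:240,190:350],(800,600),interpolation=2))
E
```

```text
t 13.82 tcp comp [ -0.  160.7 152.3] yaw -80.06 F [ 0.1 -0.5 -2.5] J1,6 [ 37.5 -27.6] w 0.162
scene pusher [  0.8 139.1  58.9] 0.9
scene roller [ 4.4 77.2 60.1] 0.9
top pusher [  4.4 142.9  57.1] 0.57
top pusher [-1.532e+02  1.352e+02  1.000e-01] 0.48
top roller [ -26.7 -246.    22.6] 0.63
top roller [ 1.2 75.4 63.1] 0.57
```

View pics/s5.png

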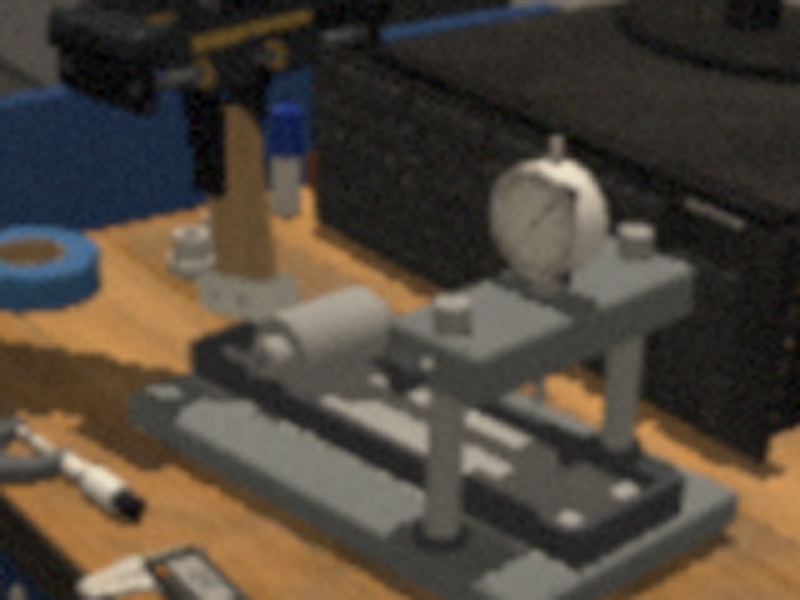

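Picture: the foot at crop (248,290) stands just behind the roller at (325,320), and all is clear. Now a gentle push.

Request:
servo_tool(
  slide=[
    [0.003,0,0],
    [0.006,0,0],
    [0.008,0,0],
    [0.0105,0,0],
    [0.013,0,0],
  ],
  spin=[0.1,0.2,0.3,0.3,0.3],
  grip=[1,1,1,1,1],
)

```text
time_s: 14.53
tcp_pos: [0.5284, 0.1903, 0.1522]
ee_rot: [[0.168, -0.986, 0.001], [-0.986, -0.168, 0.001], [-0.001, -0.001, -1.0]]
wrist_force: [-0.2, 1.2, -0.7]
gripper_width: 0.161
gripper_force: 30.0
```

Request:
servo_tool(
  slide=[
    [0.003,0,0],
    [0.006,0,0],
    [0.009,0,0],
    [0.0125,0,0],
    [0.016,0,0],
  ],
  spin=[0,0,0,0,0],
  grip=[1,1,1,1,1],
)

```text
time_s: 14.95
tcp_pos: [0.531, 0.174, 0.1521]
ee_rot: [[0.168, -0.986, -0.0], [-0.986, -0.168, -0.0], [0.0, 0.0, -1.0]]
wrist_force: [-0.3, 0.2, -1.4]
gripper_width: 0.163
gripper_force: 30.0
```

Request:
servo_tool(
  slide=[
    [0.0035,0,0],
    [0.007,0,0],
    [0.0105,0,0],
    [0.014,0,0],
    [0.0175,0,0],
  ],
  spin=[0,0,0,0,0],
  grip=[1,1,1,1,1],
)

```text
time_s: 15.37
tcp_pos: [0.5339, 0.1568, 0.152]
ee_rot: [[0.168, -0.986, 0.0], [-0.986, -0.168, -0.0], [0.0, -0.0, -1.0]]
wrist_force: [-0.5, 0.8, -1.1]
gripper_width: 0.159
gripper_force: 30.0
```

```bash
python3 - <<'E'
from look import *
state()
for c in("scene","top"):
    d=capture(c);nets(c,"pusher","roller")
E
```

```text
t 15.37 tcp comp [  0.  114.4 152. ] yaw -80.34 F [-0.5  0.8 -1.1] J1,6 [ 33.  -23.4] w 0.159
scene pusher [-1.3 93.6 55.8] 0.87
scene pusher [-2.1 -3.  -0.6] 0.23
scene roller [ -29.7 -246.    24.8] 0.84
scene roller [-1.3  1.8 -2.9] 0.66
top pusher [ 4.1 94.5 56.7] 0.58
top roller [ 2.1 37.  63.1] 0.62
top roller [ -27.6 -247.5   21.8] 0.55
```

Request:
servo_tool(
  slide=[
    [0.0035,0,0],
    [0.007,0,0],
    [0.0105,0,0],
    [0.014,0,0],
    [0.0175,0,0],
  ],
  spin=[0,0,0,0,0],
  grip=[1,1,1,1,1],
)

```text
time_s: 16.08
tcp_pos: [0.5368, 0.1394, 0.152]
ee_rot: [[0.168, -0.986, -0.0], [-0.986, -0.168, -0.0], [0.0, 0.0, -1.0]]
wrist_force: [0.0, 0.4, -0.7]
gripper_width: 0.157
gripper_force: 30.0
```

Request:
servo_tool(
  slide=[
    [0.0035,0,0],
    [0.007,0,0],
    [0.0105,0,0],
    [0.014,0,0],
    [0.0175,0,0],
  ],
  spin=[0,0,0,0,0],
  grip=[1,1,1,1,1],
)

```text
time_s: 16.5
tcp_pos: [0.5398, 0.1222, 0.152]
ee_rot: [[0.168, -0.986, -0.0], [-0.986, -0.168, -0.0], [0.0, 0.0, -1.0]]
wrist_force: [0.8, 1.3, -0.8]
gripper_width: 0.157
gripper_force: 30.0
```

Request:
servo_tool(
  slide=[
    [0.0035,0,0],
    [0.007,0,0],
    [0.0105,0,0],
    [0.014,0,0],
    [0.0175,0,0],
  ],
  spin=[0,0,0,0,0],
  grip=[1,1,1,1,1],
)

```text
time_s: 16.92
tcp_pos: [0.5427, 0.105, 0.1521]
ee_rot: [[0.168, -0.986, 0.0], [-0.986, -0.168, 0.0], [-0.0, -0.0, -1.0]]
wrist_force: [-0.9, 1.5, -1.4]
gripper_width: 0.157
gripper_force: 30.0
```

Request:
servo_tool(
  slide=[
    [0.0035,0,0],
    [0.007,0,0],
    [0.0105,0,0],
    [0.0135,0,0],
    [0.0165,0,0],
  ],
  spin=[0,0,0,0,0],
  grip=[1,1,1,1,1],
)

```text
time_s: 17.33
tcp_pos: [0.5455, 0.0888, 0.152]
ee_rot: [[0.168, -0.986, 0.0], [-0.986, -0.168, 0.0], [-0.0, -0.0, -1.0]]
wrist_force: [0.1, 0.3, -1.4]
gripper_width: 0.154
gripper_force: 30.0
```

```bash
cat >> look.py <<'E'
def rollcloud(c,d):
    W=cloud(d).reshape(-1,3);C=np.c_[(W[:,:2]-[.553,.044])@A.T,W[:,2]]*1000
    for nm,zl,zh in(("bigroller",68,95),("lowpts",52,68)):
        Q=C[(abs(C[:,0])<30)&(C[:,1]>-115)&(C[:,1]<60)&(C[:,2]>zl)&(C[:,2]<zh)]
        if len(Q)>3:print(c,nm,len(Q),np.percentile(Q[:,1],[2,25,50,75,98]).round(),'zmax',np.percentile(Q[:,2],97).round())
E
python3 - <<'E'
from look import *
state()
for c in("scene","top"):
    d=capture(c);nets(c,"pusher","roller");rollcloud(c,d)
E
```

```text
t 17.33 tcp comp [1.00e-01 4.54e+01 1.52e+02] yaw -80.34 F [ 0.1  0.3 -1.4] J1,6 [ 26.  -16.4] w 0.154
scene pusher [-0.5 25.8 58.7] 0.88
scene roller [ -31.8 -246.1   25.8] 0.76
scene roller [  2.2 -22.   60.5] 0.7
scene bigroller 114 [-80.  22.  33.  44.  57.] zmax 94.0
scene lowpts 94 [-46. -45. -44.  29.  52.] zmax 68.0
top pusher [ 4.6 25.2 52.5] 0.39
top roller [ -25.9 -246.8   24.1] 0.93
top roller [  2.5 -32.7  62. ] 0.91
top bigroller 462 [-49. -37. -25. -14.   7.] zmax 87.0
top lowpts 7 [-45.  -7.  -7.  -2.  -2.] zmax 68.0
```

Request:
servo_tool(
  slide=[
    [0.003,0,0],
    [0.006,0,0],
    [0.009,0,0],
    [0.012,0,0],
    [0.015,0,0],
  ],
  spin=[0,0,0,0,0],
  grip=[1,1,1,1,1],
)

```text
time_s: 18.05
tcp_pos: [0.548, 0.074, 0.1521]
ee_rot: [[0.168, -0.986, -0.0], [-0.986, -0.168, -0.0], [0.0, 0.0, -1.0]]
wrist_force: [-0.2, 0.1, -1.3]
gripper_width: 0.161
gripper_force: 30.0
```

Request:
servo_tool(
  slide=[
    [0.003,0,0],
    [0.006,0,0],
    [0.009,0,0],
    [0.012,0,0],
    [0.015,0,0],
  ],
  spin=[0,0,0,0,0],
  grip=[1,1,1,1,1],
)

```text
time_s: 18.47
tcp_pos: [0.5506, 0.0592, 0.1521]
ee_rot: [[0.168, -0.986, -0.0], [-0.986, -0.168, 0.0], [-0.0, 0.0, -1.0]]
wrist_force: [0.4, 0.0, -1.0]
gripper_width: 0.16
gripper_force: 30.0
```

Request:
servo_tool(
  slide=[
    [0.002,0,0],
    [0.004,0,0],
    [0.006,0,0],
    [0.008,0,0],
    [0.01,0,0],
  ],
  spin=[0,0,0,0,0],
  grip=[1,1,1,1,1],
)

```text
time_s: 18.88
tcp_pos: [0.5523, 0.0497, 0.1521]
ee_rot: [[0.168, -0.986, 0.0], [-0.986, -0.168, 0.0], [-0.0, -0.0, -1.0]]
wrist_force: [-1.7, 5.4, 3.2]
gripper_width: 0.163
gripper_force: 30.0
```

```bash
python3 - <<'E'
from look import *
state()
for c in("scene","top"):
    d=capture(c);nets(c,"pusher","roller","plunger_tip");rollcloud(c,d)
    if c=="scene":cv2.imwrite('pics/s6.png',cv2.resize(d['pixels'][120:240,190:350],(800,600),interpolation=2))
E
```

```text
t 18.88 tcp comp [  0.2   5.8 152.1] yaw -80.33 F [-1.7  5.4  3.2] J1,6 [ 21.9 -12.2] w 0.163
scene pusher [-2.1 -1.  -1.6] 0.37
scene roller [  2.5 -67.6  62.6] 0.86
scene roller [ -31.4 -248.3   25.4] 0.8
scene bigroller 175 [-84. -81. -78. -73. -64.] zmax 90.0
scene lowpts 87 [-85. -84. -83. -82.  12.] zmax 67.0
top pusher [-169.1 -253.6   -2.4] 0.18
top roller [ -31.4 -241.4   21.6] 0.7
top roller [ -1.3 -64.6  61.2] 0.43
top bigroller 72 [-50. -48. -46. -44. -39.] zmax 82.0
top lowpts 9 [-43. -43. -43. -43. -41.] zmax 67.0
```

View pics/s6.png

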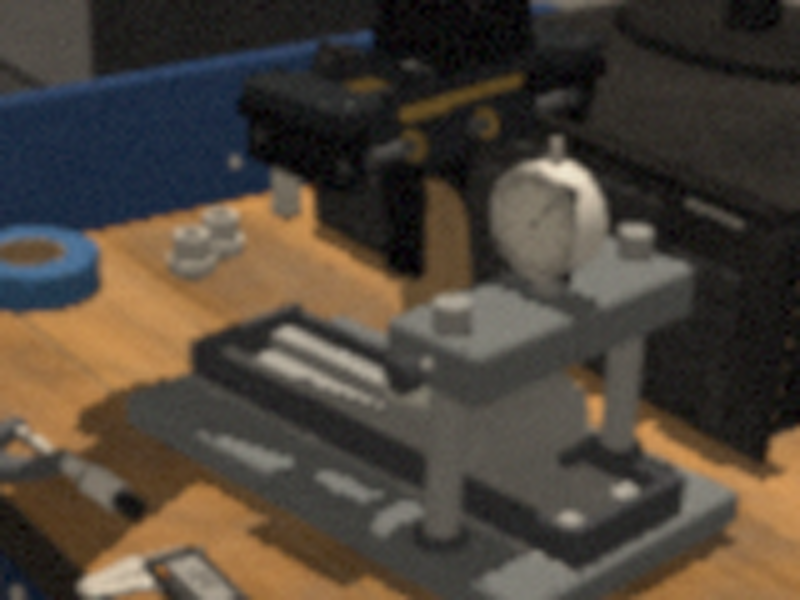

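The roller, seen under the bar at crop (530,420), has reached the plunger at about y = -67, and the hand stays clear of the bridge. Resistance is about 5 N, so I'll push on slowly.

Request:
servo_tool(
  slide=[
    [0.001,0,0],
    [0.002,0,0],
    [0.003,0,0],
    [0.004,0,0],
    [0.005,0,0],
  ],
  spin=[0,0,0,0,0],
  grip=[1,1,1,1,1],
)

```text
time_s: 19.7
tcp_pos: [0.5531, 0.0472, 0.1533]
ee_rot: [[0.168, -0.986, 0.001], [-0.986, -0.168, 0.004], [-0.004, -0.002, -1.0]]
wrist_force: [-5.4, 10.7, 7.3]
gripper_width: 0.157
gripper_force: 30.0
```

```bash
python3 - <<'E'
from look import *
state()
for c in("scene",):
    d=capture(c);nets(c,"pusher","roller");rollcloud(c,d)
E
```

```text
t 19.7 tcp comp [  0.6   3.2 153.3] yaw -80.35 F [-5.4 10.7  7.3] J1,6 [ 21.5 -11.7] w 0.157
scene roller [ -33.9 -245.5   25.3] 0.92
scene roller [  0.5 -65.1  60.6] 0.59
scene bigroller 177 [-85. -82. -78. -74. -64.] zmax 91.0
scene lowpts 86 [-86. -85. -84. -83.   1.] zmax 68.0
```

Force is rising to 11 N with 7 N upward. The foot's friction is hindering the roller's turning, because its rear surface moves up. I'll ease off, lower the foot, then push forward and up together so the foot follows the surface.

Request:
servo_tool(
  slide=[
    [-0.001,0,0],
    [-0.002,0,0],
    [-0.004,0,0],
    [-0.005,0,0],
    [-0.006,0,0],
  ],
  spin=[0,0,0,0,0],
  grip=[1,1,1,1,1],
)

```text
time_s: 20.27
tcp_pos: [0.5517, 0.0502, 0.1516]
ee_rot: [[0.168, -0.986, -0.001], [-0.986, -0.168, -0.001], [0.001, 0.001, -1.0]]
wrist_force: [-0.2, 0.8, -1.5]
gripper_width: 0.156
gripper_force: 30.0
```

Request:
servo_tool(
  slide=[
    [-0.001,0,0.001],
    [-0.002,0,0.002],
    [-0.002,0,0.004],
    [-0.002,0,0.005],
    [-0.002,0,0.005],
  ],
  spin=[0,0,0,0,0],
  grip=[1,1,1,1,1],
)

```text
time_s: 20.68
tcp_pos: [0.5514, 0.0524, 0.1466]
ee_rot: [[0.168, -0.986, -0.001], [-0.986, -0.168, -0.0], [0.0, 0.001, -1.0]]
wrist_force: [0.2, 0.2, -1.5]
gripper_width: 0.164
gripper_force: 30.0
```

```bash
python3 - <<'E'
from look import *
state()
for c in("scene","top"):
    d=capture(c);nets(c,"pusher","roller","pusher_foot");rollcloud(c,d)
    W=cloud(d).reshape(-1,3);C=np.c_[(W[:,:2]-[.553,.044])@A.T,W[:,2]]*1000
    if c=="scene":
        im=d['pixels']
        cv2.imwrite('pics/s7.png',np.hstack([cv2.resize(im[150:240,220:340],(400,300),interpolation=2)]))
    else:
        t=d['pixels'];cv2.imwrite('pics/s7.png',np.vstack([cv2.imread('pics/s7.png'),cv2.resize(t[110:200,195:315],(400,300),interpolation=2)]))
E
```

```text
t 20.68 tcp comp [-1.000e-01  8.600e+00  1.466e+02] yaw -80.34 F [ 0.2  0.2 -1.5] J1,6 [ 22.2 -12.5] w 0.164
scene pusher [  0.  -12.6  51.2] 0.56
scene roller [ -30.4 -246.4   25. ] 0.97
scene roller [  2.3 -65.9  61.7] 0.72
scene pusher_foot [-3.2 -8.6 66.9] 0.72
scene bigroller 178 [-85. -82. -78. -73. -63.] zmax 90.0
scene lowpts 103 [-87. -85. -84. -10.  16.] zmax 68.0
top roller [ -25.8 -243.5   23.5] 0.7
top bigroller 70 [-50. -49. -47. -45. -36.] zmax 79.0
top lowpts 12 [-44. -44. -44. -42. -37.] zmax 67.0
```

View pics/s7.png

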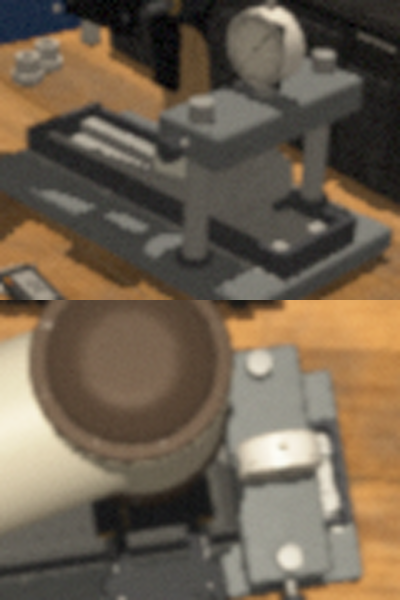

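The foot is visible at (170,150) in the upper half, with the roller at y ≈ -66 under the bar and the hand clear. Now forward and up together.

Request:
servo_tool(
  slide=[
    [0.0015,0,0],
    [0.003,0,-0.0005],
    [0.005,0,-0.0025],
    [0.007,0,-0.0045],
    [0.009,0,-0.0065],
  ],
  spin=[0,0,0,0,0],
  grip=[1,1,1,1,1],
)

```text
time_s: 21.5
tcp_pos: [0.5529, 0.0439, 0.1534]
ee_rot: [[0.168, -0.986, -0.001], [-0.986, -0.168, 0.001], [-0.001, 0.0, -1.0]]
wrist_force: [-0.8, 2.4, -2.7]
gripper_width: 0.156
gripper_force: 30.0
```

```bash
python3 - <<'E'
from look import *
state()
for c in("scene",):
    d=capture(c);nets(c,"pusher","roller");rollcloud(c,d)
E
```

```text
t 21.5 tcp comp [-1.000e-01 -1.000e-01  1.534e+02] yaw -80.36 F [-0.8  2.4 -2.7] J1,6 [ 21.3 -11.6] w 0.156
scene pusher [-173.  -251.3   -2. ] 0.7
scene roller [  2.1 -71.7  60.9] 0.94
scene roller [ -32.  -245.9   24.9] 0.71
scene bigroller 197 [-90. -85. -81. -75. -64.] zmax 89.0
scene lowpts 84 [-90. -89. -88. -87.   4.] zmax 67.0
```

That works: only 2.4 N now, and the roller is at about -71. A bit further.

Request:
servo_tool(
  slide=[
    [0.001,0,-0.001],
    [0.002,0,-0.002],
    [0.003,0,-0.003],
    [0.004,0,-0.004],
    [0.004,0,-0.004],
  ],
  spin=[0,0,0,0,0],
  grip=[1,1,1,1,1],
)

```text
time_s: 22.07
tcp_pos: [0.554, 0.0395, 0.1579]
ee_rot: [[0.168, -0.986, 0.0], [-0.986, -0.168, -0.0], [0.0, -0.0, -1.0]]
wrist_force: [0.4, 0.7, -0.9]
gripper_width: 0.16
gripper_force: 30.0
```

```bash
python3 - <<'E'
from look import *
state()
for c in("scene",):
    d=capture(c);nets(c,"roller");rollcloud(c,d)
E
```

```text
t 22.07 tcp comp [  0.3  -4.6 157.9] yaw -80.33 F [ 0.4  0.7 -0.9] J1,6 [ 20.8 -11.2] w 0.16
scene roller [  3.8 -74.4  61.1] 0.96
scene roller [ -32.9 -245.    25.3] 0.92
scene bigroller 210 [-93. -89. -84. -77. -52.] zmax 88.0
scene lowpts 78 [-94. -93. -93. -92.  -8.] zmax 67.0
```

Request:
servo_tool(
  slide=[
    [0,0,0],
    [0,0,0],
    [0,0,0],
    [0,0,0],
    [0,0,0],
  ],
  spin=[0,0,0,0,0],
  grip=[1,1,1,1,1],
)

```text
time_s: 22.58
tcp_pos: [0.5538, 0.0398, 0.1575]
ee_rot: [[0.168, -0.986, -0.0], [-0.986, -0.168, -0.0], [0.0, 0.0, -1.0]]
wrist_force: [0.3, 0.1, -1.6]
gripper_width: 0.159
gripper_force: 30.0
```

```bash
python3 - <<'E'
from look import *
state()
for c in("scene",):
    d=capture(c);nets(c,"roller","pusher_foot");rollcloud(c,d)
E
```

```text
t 22.58 tcp comp [ 1.000e-01 -4.300e+00  1.575e+02] yaw -80.33 F [ 0.3  0.1 -1.6] J1,6 [ 20.8 -11.2] w 0.159
scene roller [ -29.8 -245.6   23.7] 0.75
scene bigroller 215 [-93. -89. -84. -77. -54.] zmax 89.0
scene lowpts 76 [-94. -94. -93. -92.  -7.] zmax 67.0
```

It's holding at about -73.5, just short of dropping. I'll re-seat the foot lower and give another forward-up nudge.

Request:
servo_tool(
  slide=[
    [-0.003,0,0],
    [-0.004,0,0.003],
    [-0.004,0,0.006],
    [-0.004,0,0.009],
    [-0.004,0,0.009],
  ],
  spin=[0,0,0,0,0],
  grip=[1,1,1,1,1],
)

```text
time_s: 23.15
tcp_pos: [0.5526, 0.0437, 0.1476]
ee_rot: [[0.168, -0.986, -0.002], [-0.986, -0.168, -0.0], [0.0, 0.002, -1.0]]
wrist_force: [-0.1, -0.1, -1.8]
gripper_width: 0.161
gripper_force: 30.0
```

Request:
servo_tool(
  slide=[
    [0.0015,0,0],
    [0.003,0,-0.001],
    [0.004,0,-0.002],
    [0.005,0,-0.003],
    [0.006,0,-0.004],
  ],
  spin=[0,0,0,0,0],
  grip=[1,1,1,1,1],
)

```text
time_s: 23.57
tcp_pos: [0.5543, 0.0377, 0.1528]
ee_rot: [[0.168, -0.986, 0.0], [-0.986, -0.168, 0.0], [-0.0, -0.0, -1.0]]
wrist_force: [-0.6, 0.8, -0.8]
gripper_width: 0.161
gripper_force: 30.0
```

```bash
python3 - <<'E'
from look import *
state()
for c in("scene",):
    d=capture(c);nets(c,"roller","pusher_foot");rollcloud(c,d)
E
```

```text
t 23.57 tcp comp [  0.2  -6.4 152.8] yaw -80.34 F [-0.6  0.8 -0.8] J1,6 [ 20.6 -10.9] w 0.161
scene roller [ -30.4 -246.1   26. ] 0.7
scene roller [  1.3 -74.5  62.6] 0.65
scene pusher_foot [ -2.8 -20.6  70.9] 0.49
scene bigroller 220 [-95. -91. -85. -77. -48.] zmax 89.0
scene lowpts 89 [-98. -96. -95. -94.  -0.] zmax 68.0
```

Request:
servo_tool(
  slide=[
    [0.001,0,-0.001],
    [0.002,0,-0.0015],
    [0.0025,0,-0.002],
    [0.0025,0,-0.002],
    [0.0025,0,-0.002],
  ],
  spin=[0,0,0,0,0],
  grip=[1,1,1,1,1],
)

```text
time_s: 24.13
tcp_pos: [0.5546, 0.0353, 0.1546]
ee_rot: [[0.168, -0.986, 0.0], [-0.986, -0.168, 0.0], [0.0, -0.0, -1.0]]
wrist_force: [0.8, 0.1, -0.9]
gripper_width: 0.158
gripper_force: 30.0
```

```bash
python3 - <<'E'
from look import *
state()
for c in("scene",):
    d=capture(c);nets(c,"roller","pusher_foot","plunger_tip");rollcloud(c,d)
    cv2.imwrite('pics/s8.png',cv2.resize(d['pixels'][140:240,220:350],(780,600),interpolation=2))
E
```

```text
t 24.13 tcp comp [ 1.000e-01 -8.800e+00  1.546e+02] yaw -80.33 F [ 0.8  0.1 -0.9] J1,6 [ 20.4 -10.7] w 0.158
scene roller [  0.1 -77.   56.3] 0.77
scene roller [ -31.1 -248.2   25.3] 0.62
scene bigroller 229 [-97. -93. -86. -77. -46.] zmax 89.0
scene lowpts 85 [-99. -98. -97. -96.  -4.] zmax 68.0
```

View pics/s8.png

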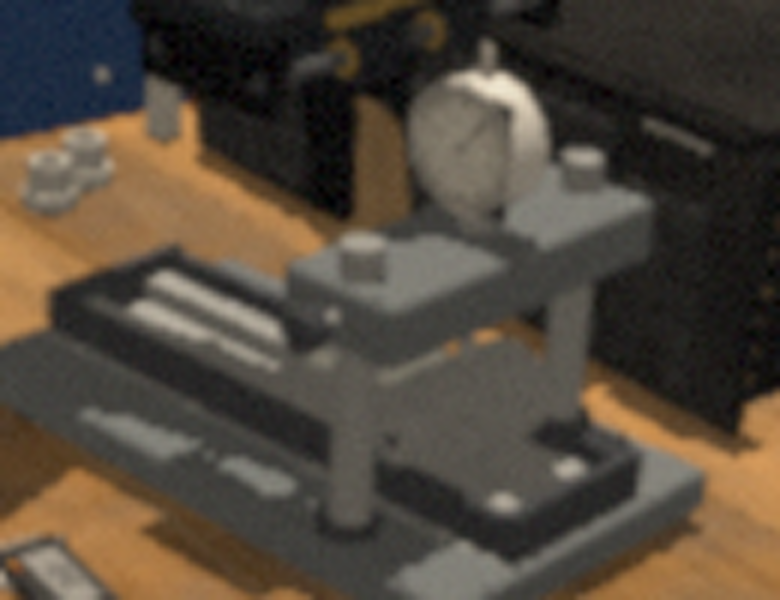

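Request:
servo_tool(
  slide=[
    [-0.003,0,0],
    [-0.006,0,0],
    [-0.009,0,0],
    [-0.013,0,0],
    [-0.017,0,0],
  ],
  spin=[0,0,0,0,0],
  grip=[1,1,1,1,1],
)

```text
time_s: 24.75
tcp_pos: [0.5517, 0.0526, 0.1546]
ee_rot: [[0.168, -0.986, 0.0], [-0.986, -0.168, 0.0], [-0.0, -0.0, -1.0]]
wrist_force: [0.4, 0.1, -1.8]
gripper_width: 0.155
gripper_force: 30.0
```

Request:
servo_tool(
  slide=[
    [-0.005,0,0],
    [-0.01,0,0],
    [-0.015,0,0],
    [-0.02,0,0],
    [-0.025,0,0],
  ],
  spin=[0,0,0,0,0],
  grip=[1,1,1,1,1],
)

```text
time_s: 25.17
tcp_pos: [0.5475, 0.0774, 0.1546]
ee_rot: [[0.168, -0.986, 0.0], [-0.986, -0.168, 0.0], [-0.0, -0.0, -1.0]]
wrist_force: [0.4, 0.3, -1.4]
gripper_width: 0.159
gripper_force: 30.0
```

```bash
python3 - <<'E'
from look import *
from scipy.optimize import least_squares
state()
d=capture("scene");nets("scene","roller","rest","plunger_tip");rollcloud("scene",d)
def pts(d):
    W=cloud(d).reshape(-1,3);return np.c_[(W[:,:2]-[.553,.044])@A.T,W[:,2]]*1000
d0=np.load('scene0.npz');C0=pts(d0);C=pts(d)
def fit(C,lo,hi):
    Q=C[(abs(C[:,0])<28)&(C[:,1]>lo)&(C[:,1]<hi)&(C[:,2]>50)&(C[:,2]<92)]
    # circle of known radius
    f=lambda p:np.hypot(Q[:,1]-p[0],Q[:,2]-p[1])-22
    r=least_squares(f,[(lo+hi)/2,61],loss='soft_l1');return r.x.round(1),len(Q),np.abs(r.fun).mean().round(2)
print('start',fit(C0,50,105),'now',fit(C,-106,-56))
for C_ in(C0,C):
    B=C_[(abs(C_[:,0])<75)&(C_[:,1]>-125)&(C_[:,1]<-30)&(C_[:,2]>138)&(C_[:,2]<146)];print('bar y',np.percentile(B[:,1],[1,3,97,99]).round(1))
E
```

```text
t 25.17 tcp comp [1.000e-01 3.380e+01 1.546e+02] yaw -80.32 F [ 0.4  0.3 -1.4] J1,6 [ 24.8 -15.2] w 0.159
scene roller [  3.6 -80.2  60.8] 0.95
scene roller [ -29.8 -245.9   26.3] 0.59
scene rest [ -3.3 -81.1  39.3] 0.8
scene plunger_tip [ 1.6 14.1 58.9] 0.5
scene plunger_tip [ -2.8 -81.   38.4] 0.17
scene bigroller 272 [-98. -92. -83. -67.  41.] zmax 91.0
scene lowpts 95 [-99. -98. -97. -96.  44.] zmax 68.0
start (array([81.3, 63.5]), 235, np.float64(0.94)) now (array([-76. ,  61.5]), 267, np.float64(0.94))
bar y [-106.7 -106.3  -52.1  -49.4]
bar y [-106.6 -106.1  -52.6  -49.1]
```

The circle fit on the roller, with its bias checked against the bar edge and the starting pose, gives y ≈ -79.5 with a drop of about 2 mm. So it lies in the rest with the foot backed off.

Next I carry the pusher back and straighten it against the base end.

Request:
servo_tool(
  slide=[
    [-0.003,0,-0.006],
    [-0.006,0,-0.012],
    [-0.01,0,-0.018],
    [-0.015,0,-0.024],
    [-0.02,0,-0.03],
  ],
  spin=[0,0,0,0,0],
  grip=[1,1,1,1,1],
)

```text
time_s: 25.78
tcp_pos: [0.5443, 0.097, 0.1856]
ee_rot: [[0.168, -0.986, 0.001], [-0.986, -0.168, 0.0], [-0.0, -0.001, -1.0]]
wrist_force: [0.3, 0.7, -0.9]
gripper_width: 0.157
gripper_force: 30.0
```

Request:
servo_tool(
  slide=[
    [-0.017,0,0],
    [-0.034,0,0],
    [-0.051,0,0],
    [-0.068,0,0],
    [-0.085,0,0],
  ],
  spin=[0,0,0,0,0],
  grip=[1,1,1,1,1],
)

```text
time_s: 26.2
tcp_pos: [0.5297, 0.1815, 0.1852]
ee_rot: [[0.168, -0.986, 0.001], [-0.986, -0.168, 0.0], [-0.0, -0.001, -1.0]]
wrist_force: [-0.6, 0.2, -2.1]
gripper_width: 0.156
gripper_force: 30.0
```

Request:
servo_tool(
  slide=[
    [-0.018,0,0],
    [-0.036,0,0],
    [-0.054,0,0],
    [-0.072,0,0],
    [-0.085,0,0],
  ],
  spin=[0,0,0,0,0],
  grip=[1,1,1,1,1],
)

```text
time_s: 26.62
tcp_pos: [0.5154, 0.2659, 0.1852]
ee_rot: [[0.169, -0.986, 0.001], [-0.986, -0.169, 0.001], [-0.001, -0.001, -1.0]]
wrist_force: [1.2, -0.2, -1.5]
gripper_width: 0.162
gripper_force: 30.0
```

Request:
servo_tool(
  slide=[
    [0,0,0.015],
    [0,0,0.035],
    [0,0,0.055],
    [0,0,0.07],
    [0,0,0.078],
  ],
  spin=[0,0,0,0,0],
  grip=[1,1,1,1,1],
)

```text
time_s: 27.03
tcp_pos: [0.5147, 0.2637, 0.1048]
ee_rot: [[0.168, -0.986, -0.003], [-0.986, -0.168, -0.002], [0.001, 0.003, -1.0]]
wrist_force: [0.1, -0.1, -1.2]
gripper_width: 0.16
gripper_force: 30.0
```

```bash
python3 - <<'E'
from look import *
state()
for c in("scene","top"):
    d=capture(c);nets(c,"pusher","roller")
E
```

```text
t 27.03 tcp comp [ -1.2 223.  104.8] yaw -80.34 F [ 0.1 -0.1 -1.2] J1,6 [ 43.2 -33.5] w 0.16
scene pusher [ -1.6 203.1  11.9] 0.87
scene pusher [-149.9  141.6   -0. ] 0.42
scene roller [ -30.1 -246.8   27.2] 0.96
scene roller [  1.9 -80.5  59.3] 0.88
top pusher [  3.4 204.    8.1] 0.64
```

Request:
servo_tool(
  slide=[
    [0.004,0,0],
    [0.008,0,0],
    [0.012,0,0],
    [0.016,0,0],
    [0.02,0,0],
  ],
  spin=[0,0,0,0,0],
  grip=[1,1,1,1,1],
)

```text
time_s: 27.75
tcp_pos: [0.5191, 0.2438, 0.1067]
ee_rot: [[0.168, -0.986, 0.0], [-0.986, -0.168, 0.0], [-0.0, -0.0, -1.0]]
wrist_force: [-1.0, -0.7, -0.8]
gripper_width: 0.163
gripper_force: 30.0
```

Request:
servo_tool(
  slide=[
    [0.002,0,0],
    [0.004,0,0],
    [0.006,0,0],
    [0.008,0,0],
    [0.01,0,0],
  ],
  spin=[0,0,0,0,0],
  grip=[1,1,1,1,1],
)

```text
time_s: 28.17
tcp_pos: [0.5207, 0.2374, 0.1076]
ee_rot: [[0.167, -0.986, 0.002], [-0.986, -0.167, 0.006], [-0.005, -0.003, -1.0]]
wrist_force: [-5.1, 9.3, 3.8]
gripper_width: 0.157
gripper_force: 30.0
```

Request:
servo_tool(
  slide=[
    [0.002,0,0],
    [0.004,0,0],
    [0.006,0,0],
    [0.008,0,0],
    [0.01,0,0],
  ],
  spin=[0,0,0,0,0],
  grip=[1,1,1,1,1],
)

```text
time_s: 28.58
tcp_pos: [0.5236, 0.2285, 0.1086]
ee_rot: [[0.168, -0.986, 0.005], [-0.986, -0.168, 0.008], [-0.007, -0.007, -1.0]]
wrist_force: [-5.6, 9.6, 4.4]
gripper_width: 0.161
gripper_force: 30.0
```

```bash
python3 - <<'E'
from look import *
state()
for c in("scene","top"):
    d=capture(c);nets(c,"pusher","roller")
E
```

```text
t 28.58 tcp comp [  1.8 186.8 108.6] yaw -80.3 F [-5.6  9.6  4.4] J1,6 [ 39.8 -29.9] w 0.161
scene pusher [  5.5 179.5  14.8] 0.82
scene roller [ -31.2 -247.6   24.3] 0.81
scene roller [  1.2 -82.2  61.6] 0.58
top pusher [  6.6 179.3  11.6] 0.52
top roller [ -27.8 -246.9   25.3] 0.72
```

Request:
servo_tool(
  slide=[
    [0.001,0,0],
    [0.002,0,0],
    [0.003,0,0],
    [0.004,0,0],
    [0.005,0,0],
  ],
  spin=[0,0,0,0,0],
  grip=[1,1,1,1,1],
)

```text
time_s: 29.3
tcp_pos: [0.5249, 0.2239, 0.1088]
ee_rot: [[0.169, -0.986, 0.007], [-0.986, -0.169, 0.008], [-0.007, -0.008, -1.0]]
wrist_force: [-5.5, 9.1, 6.5]
gripper_width: 0.161
gripper_force: 30.0
```

Request:
servo_tool(
  slide=[
    [-0.005,0,0],
    [-0.015,0,0],
    [-0.025,0,0],
    [-0.035,0,0],
    [-0.045,0,0],
  ],
  spin=[0,0,0,0,0],
  grip=[1,1,1,1,1],
)

```text
time_s: 29.72
tcp_pos: [0.5153, 0.2648, 0.1061]
ee_rot: [[0.168, -0.986, -0.001], [-0.986, -0.168, -0.001], [0.001, 0.001, -1.0]]
wrist_force: [0.4, 0.7, -0.9]
gripper_width: 0.161
gripper_force: 30.0
```

Request:
servo_tool(
  slide=[
    [0,0,0],
    [0,0,0.001],
    [0,0,0.002],
    [0,0,0.003],
    [0,0,0.004],
  ],
  spin=[0,0,0,0,0],
  grip=[1,1,1,1,1],
)

```text
time_s: 30.13
tcp_pos: [0.5156, 0.2636, 0.1023]
ee_rot: [[0.167, -0.986, -0.0], [-0.986, -0.167, -0.0], [0.0, 0.0, -1.0]]
wrist_force: [-0.3, 0.3, -2.3]
gripper_width: 0.16
gripper_force: 30.0
```

```bash
python3 - <<'E'
from look import *
state()
for c in("scene","top"):
    d=capture(c);nets(c,"pusher")
E
```

```text
t 30.13 tcp comp [-2.000e-01  2.228e+02  1.023e+02] yaw -80.37 F [-0.3  0.3 -2.3] J1,6 [ 43.1 -33.5] w 0.16
scene pusher [1.000e-01 2.194e+02 5.100e+00] 0.63
top pusher [  3.5 220.6   3.7] 0.53
```

Request:
servo_tool(
  slide=[
    [0,0,0.001],
    [0,0,0.002],
    [0,0,0.003],
    [0,0,0.004],
    [0,0,0.0045],
  ],
  spin=[0,0,0,0,0],
  grip=[1,1,1,1,1],
)

```text
time_s: 30.75
tcp_pos: [0.5155, 0.264, 0.0978]
ee_rot: [[0.168, -0.986, -0.0], [-0.986, -0.168, -0.0], [0.0, 0.0, -1.0]]
wrist_force: [0.3, -0.7, -1.3]
gripper_width: 0.162
gripper_force: 30.0
```

Request:
servo_tool(
  slide=[
    [0,0,0.0005],
    [0,0,0.001],
    [0,0,0.001],
    [0,0,0.001],
    [0,0,0.001],
  ],
  spin=[0,0,0,0,0],
  grip=[1,1,1,1,1],
)

```text
time_s: 31.17
tcp_pos: [0.5157, 0.2641, 0.0971]
ee_rot: [[0.168, -0.986, 0.0], [-0.986, -0.168, 0.0], [-0.0, -0.0, -1.0]]
wrist_force: [0.3, 0.4, -1.7]
gripper_width: 0.155
gripper_force: 30.0
```

Request:
servo_tool(
  slide=[
    [0,0,0.0005],
    [0,0,0.001],
    [0,0,0.0015],
    [0,0,0.002],
    [0,0,0.002],
  ],
  spin=[0,0,0,0,0],
  grip=[1,1,1,1,1],
)

```text
time_s: 31.58
tcp_pos: [0.5158, 0.2641, 0.0963]
ee_rot: [[0.168, -0.986, 0.001], [-0.986, -0.168, 0.0], [0.0, -0.001, -1.0]]
wrist_force: [-2.3, -0.5, 6.1]
gripper_width: 0.16
gripper_force: 30.0
```

Request:
servo_tool(
  slide=[
    [0,0,0.0005],
    [0,0,0.001],
    [0,0,0.0015],
    [0,0,0.0015],
    [0,0,0.0015],
  ],
  spin=[0,0,0,0,0],
  grip=[1,1,1,1,1],
)

```text
time_s: 32.0
tcp_pos: [0.5158, 0.2641, 0.0963]
ee_rot: [[0.169, -0.986, 0.001], [-0.986, -0.169, 0.0], [0.0, -0.001, -1.0]]
wrist_force: [-5.3, -2.8, 12.6]
gripper_width: 0.161
gripper_force: 30.0
```

The pusher is on the bench. I'll ease the pressure and open.

Request:
servo_tool(
  slide=[
    [0,0,-0.001],
    [0,0,-0.0015],
    [0,0,-0.0015],
    [0,0,-0.0015],
    [0,0,-0.0015],
  ],
  spin=[0,0,0,0,0],
  grip=[1,1,1,0.8,0.75],
)

```text
time_s: 32.42
tcp_pos: [0.5159, 0.2643, 0.095]
ee_rot: [[0.168, -0.986, 0.001], [-0.986, -0.168, 0.001], [-0.001, -0.001, -1.0]]
wrist_force: [-0.5, 0.3, -0.8]
gripper_width: 0.214
gripper_force: 0.0
```

Request:
servo_tool(
  slide=[
    [0,0,0],
    [0,0,0],
    [0,0,0],
    [0,0,0],
    [0,0,0],
  ],
  spin=[0,0,0,0,0],
  grip=[0.7,0.6,0.5,0.4,0.3],
)

```text
time_s: 32.83
tcp_pos: [0.5157, 0.2641, 0.0948]
ee_rot: [[0.168, -0.986, -0.0], [-0.986, -0.168, -0.0], [0.0, 0.0, -1.0]]
wrist_force: [0.2, 0.0, -0.2]
gripper_width: 0.515
gripper_force: 0.0
```

Request:
servo_tool(
  slide=[
    [0,0,0],
    [0,0,0],
    [0,0,0],
    [0,0,0],
    [0,0,0],
  ],
  spin=[0,0,0,0,0],
  grip=[0.2,0.2,0.2,0.2,0.2],
)

```text
time_s: 33.25
tcp_pos: [0.5157, 0.2641, 0.0951]
ee_rot: [[0.168, -0.986, 0.0], [-0.986, -0.168, 0.0], [-0.0, -0.0, -1.0]]
wrist_force: [0.1, 0.0, 0.4]
gripper_width: 0.788
gripper_force: 0.0
```

Request:
servo_tool(
  slide=[
    [0,0,-0.02],
    [0,0,-0.045],
    [0,0,-0.075],
    [0,0,-0.105],
    [0,0,-0.13],
  ],
  spin=[0,0,0,0,0],
  grip=[0.2,0.2,0.2,0.2,0.2],
)

```text
time_s: 33.67
tcp_pos: [0.5159, 0.2642, 0.2274]
ee_rot: [[0.168, -0.986, 0.002], [-0.986, -0.168, 0.001], [-0.001, -0.002, -1.0]]
wrist_force: [1.7, 0.3, 0.3]
gripper_width: 0.8
gripper_force: 0.0
```

```bash
python3 - <<'E'
from look import *
state()
d=capture("top");nets("top","pusher","roller","shaft_sample","micrometer","caliper")
d=capture("scene");nets("scene","pusher","roller");rollcloud("scene",d)
cv2.imwrite('pics/s9.png',cv2.resize(d['pixels'][100:270,150:376],(798,600),interpolation=2))
E
```

```text
t 33.67 tcp comp [1.000e-01 2.233e+02 2.274e+02] yaw -80.32 F [1.7 0.3 0.3] J1,6 [ 43.1 -33.5] w 0.8
top pusher [  6.5 221.2  -2.3] 0.6
top roller [ -26.9 -244.6   23.9] 0.74
top shaft_sample [-1.687e+02 -2.519e+02  1.000e-01] 0.48
top micrometer [-1.531e+02  1.350e+02  1.000e-01] 0.69
top caliper [-191.9  -63.2    2.2] 0.89
scene pusher [  1.2 219.8  -0.7] 0.92
scene roller [ -32.9 -245.4   23.1] 0.64
scene roller [ -0.2 -77.1  60. ] 0.62
scene bigroller 208 [-97. -93. -88. -80. -67.] zmax 89.0
scene lowpts 78 [-100.  -98.  -97.  -97.  -96.] zmax 68.0
```

View pics/s9.png

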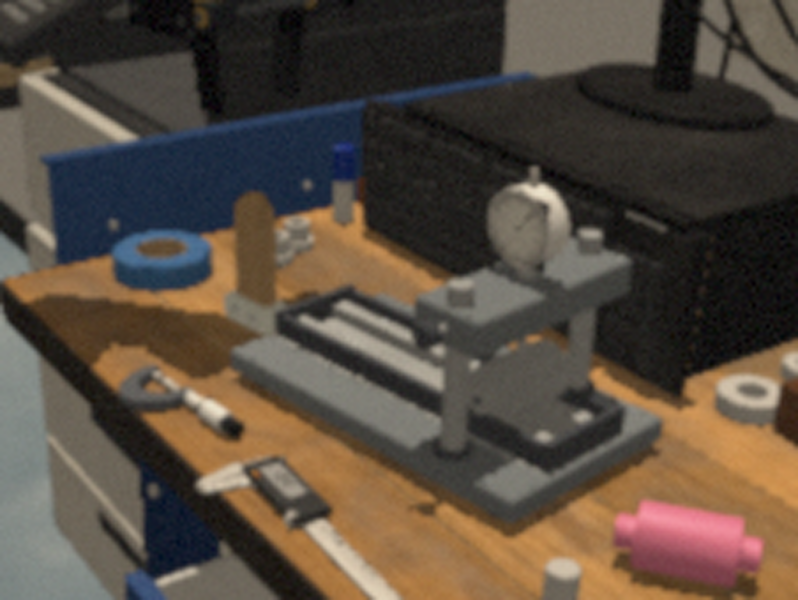

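Picture: the pusher stands upright at (253,260), and the roller sits under the bridge at (535,370). The bystanders are unmoved and the hand is clear.

```bash
python3 -c "
from station import *
print(finish_job())"
```

```text
the job is handed in; nothing more can be done
None
```

The job is handed in: by camera measurement the roller lies in the rest under the plunger, the pusher stands upright on the bench and released, and I saw no sign of the hand touching the comparator or roller, or of the bystanders moving.

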